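Dry-lay the fittings between two pipe ends

ROBOT

A 6-joint arm with a two-finger parallel gripper is mounted at the origin on the work surface. World frame = base frame: x ahead of the robot, y to its left, z up, the work surface at z = 0. Lengths are in m, angles in rad, forces in N, time in s.
With the tool pointing down it reaches from about 0.35 to 0.725 m from the base axis. Payload 4.3 kg.
Tool frame: the origin (TCP) lies midway between the tips of the shut fingers; the grasp point (between the pads) lies 19 mm behind it; x points along the fingers, z is the direction in which the jaws open and shut, and the axes are right-handed (so a half turn about x gives the same grasp; the last joint's range is limited). The gripper opens to 85 mm and grips with 20 to 120 N. Pads are 22 mm wide; open, the fingers measure 114 mm over their backs; the gripper's body (76 mm by 85 mm) begins 54 mm behind the grasp point. The pads swing forward as they close: fully open they stand 13 mm farther back than shut.
Start: joints at [-1.447, 0.377, 0.081, 1.274, 0, 1.46], TCP at [0.133, -0.559, 0.231] pointing down, gripper open.
Joint ranges: [-2.72, 2.72], [-0.84, 1.66], [-1.02, 1.22], [-1.77, 2.12], [-1.37, 1.28], [-3.14, 3.14]. Speed limits (rad/s): [2.57, 2.57, 3.14, 3.14, 3.14, 3.14].

INTERFACE

Orientations are given as a unit quaternion [x, y, z, w].
In Python, from rig import robot gives the robot as it stands.
- The arm moves only by the tool carry_out, never from a script. Its argument "commands" is text: rows parted by semicolons, each of 7 numbers parted by spaces: the shift along the tool's x, y, z in m, then the turn, a rotation vector about the tool's x, y, z in degrees, then the gripper's target within -1 to 1 (shut at 1, half-way at 0, fully open at -1). In form: x y z wx wy wz grip; .... A call has 1 to 10 rows; each row is the pose to reach, as a shift and turn from the pose commanded when the call began, along the tool's axes at that moment; what a row does not reach only later rows make up. A row lasts 1/10 s, in which the tool goes at most 50 mm and 8.59 degrees, less where a joint would pass 70% of its speed; a pose out of reach is approached as far as the arm can. A call with a gripper value outside its range is refused whole. The fingers move at their own pace and stop on an object; "grip_force" is the grip in N (left out, the last holds). Time passes only in rows, so rows that repeat a pose let the fingers close. It gives the time, the measured TCP pose, the force and the opening at its end, in the units of the state.
- robot.read_state(): the state, without advancing time (a new reading comes with each control period).
- robot.grab_frame(name): name is "scene" or "top"; returns the picture (400x640x3 uint8, red, green, blue); there is no depth.
- robot.get_calibration(name): a dict with "fx", "fy", "cx", "cy" (pixels), "distortion" ([k1, k2, p1, p2, k3] as OpenCV has them; the pictures are not rectified), "R" (3x3) and "t" (3): a world point X has camera coordinates R X + t. Camera axes: x right, y down, z forward; pixel columns grow to the right and rows downward; lengths in m; the calibration is good to about 2 mm. A picture is of the moment at which its call begins. get_calibration takes no time and is no camera call.
- robot.sign_off(): hands the job in, once; it reports no verdict.
The state is a dict: "t": time; "qpos": joint angles; "qd": joint speeds; "joint_torque": joint torques, N m; "ee_pos": TCP position; "ee_rot": TCP orientation; "contact_force": force on the tool from outside, world axes, zero at the start; "ft_torque": the same for the moment, N m; "width": opening from 0.0 (shut) to 1.0 (fully open).
Only numpy, scipy, OpenCV 4.12 (cv2) and the standard library are available. Lean on these libraries where they do the work, as an engineer would, in place of code of your own. Each camera call takes 0.05 s, during which the arm holds its last target.

TASK

Dry-lay the brass fittings on the bench in one straight line between the two clamped pipes: the ball valve next to the thick steel pipe, the reducer next to the thin copper pipe with its narrow end towards it, and the tee between valve and reducer with its mouth up, spaced so that no gap between neighbours is wider than about 2 cm. Then stand the air vent upright on top of the tee with its stub in the mouth, and leave the spare elbow, the tin and the wrench where they are.

Things in the scene. Friction and masses are not known exactly. Their poses are not given: they have to be found in the camera images.
- valve_center (a point): Loose brass ball valve lying handle up, 0.4 kg. 70 mm long along y (flow axis, 22 mm up; ends alike: octagons 44 mm across flats); round middle 40 mm in diameter, 40 mm long. Red wing handle 12 mm wide, 50 mm along y, 49 to 62 mm above the bench. Point: centre, 31 mm above its underside; z up. Grip across the round middle, closing along x, handle between the fingers, or by the handle.
- tee_center (a point): Loose brass tee, mouth up, 0.45 kg. Run 76 mm long along y, axis 22 mm up, 37 mm thick; end collars octagons 44 mm across flats, 16 mm long. Branch in the middle: round collar, 44 mm outside diameter, 44 to 60 mm above the bench, mouth 32 mm wide, 13 mm deep. Point: on the branch axis, 30 mm above its underside; z up. Grip the branch collar, closing along x (across the run).
- reducer_center (a point): Loose brass reducer lying on its side, 0.28 kg, 58 mm long along y, axis 22 mm up. Wide end at -y: octagon 44 mm across flats, 30 mm long, two flats upright, the part it rests on; narrow end at +y: octagonal nut 32 mm across flats, 20 mm long. Point: on the axis at mid length, 22 mm above its underside; z up. Grip the wide part, 14 mm towards -y of the point, closing along x.
- vent_center (a point): Loose brass air vent standing upright, round, 0.24 kg, 72 mm tall: stub 26 mm in diameter and 10 mm long below, body 40 to 42 mm in diameter up to 54 mm, black cap 18 mm in diameter on top. Point: on its axis, 36 mm above its foot; z up. With the stub in the tee's mouth its body rests on the rim and this point is 86 mm above the bench.
- pipe_thick: Thick galvanised steel pipe, fixed: 34 mm in diameter, 90 mm long along y, axis 22 mm up, held at its middle in a green block clamp 66 mm (x) by 30 mm (y), 52 mm high. Origin on the bench under its middle; y (either way round) runs along the line of the two pipes, z up. Which of the two pipes is on the left changes.
- pipe_thin: Thin copper pipe, fixed: 22 mm in diameter, 90 mm long along y, axis 22 mm up, in the same kind of green clamp. Origin on the bench under its middle, on the thick pipe's line, 338 mm from the thick pipe's middle: 248 mm are free between the facing ends. Axes as for the thick pipe.
- elbow_center (a point): Spare brass 90 degree elbow lying flat among the fittings, about 70 by 70 mm, 44 mm high. Not part of the line; leave it. This point is near its middle, 22 mm above the bench.
- tin_center (a point): Tin of jointing paste with a blue lid, 66 mm in diameter, 70 mm high, to the left of the pipes. Leave it. This point is at its centre, 35 mm above the bench.
- wrench: Steel wrench, 200 mm long along its x axis, lying to the right of the pipes. Leave it. Origin about the middle of its underside.
Things that resemble listed ones, but are neither listed nor needed, are in the scene too. What is shaped like the part that bears reducer_center but pink is not meant.

How it is judged:
At the end, for the whole second after the job is handed in: Valve, tee, reducer in order from thick to thin pipe, within 12 mm and 10 degrees of the line, no gap over 25 mm, reducer's narrow end to the thin pipe; vent upright on the tee, stub in its mouth, within 8 mm; all released, at rest; elbow, tin, wrench unmoved (15 mm) (x of valve_center in the frame of pipe_thick between -0.012 and 0.012 m and angle between the y axis of each of valve_center, tee_center, reducer_center and the y axis of pipe_thick, either way round below 0.18 rad and angle between each of valve_center, tee_center, reducer_center's own z axis and vertical below 0.12 rad and x of tee_center in the frame of pipe_thick between -0.012 and 0.012 m and x of reducer_center in the frame of pipe_thick between -0.012 and 0.012 m and horizontal distance between valve_center and pipe_thick below 0.105 m and horizontal distance between valve_center and tee_center below 0.098 m and horizontal distance between tee_center and reducer_center below 0.092 m and horizontal distance between reducer_center and pipe_thin below 0.099 m and y of pipe_thin in the frame of reducer_center above 0.04 m and height (world z) of valve_center below 0.036 m and height (world z) of tee_center below 0.035 m and height (world z) of reducer_center below 0.027 m and horizontal distance between vent_center and tee_center below 0.008 m and angle between vent_center's own z axis and vertical below 0.1 rad and z of vent_center in the frame of tee_center between 0.05 and 0.06 m and linear speed of each of valve, tee, reducer, vent below 0.01 m/s and angular speed of each of valve, tee, reducer, vent below 0.1 rad/s); the robot touches nothing.
It fails at once if the spare elbow is moved by more than 15 mm (distance of elbow_center from where it was at the start of the episode above 0.015 m).
It fails at once if the tin of paste is moved by more than 15 mm (distance of tin_center from where it was at the start of the episode above 0.015 m).
It fails at once if the wrench is moved by more than 15 mm (distance of wrench from where it was at the start of the episode above 0.015 m).
It also fails if it takes over 109 s, if anything falls off the work surface, if the arm or the gripper's body presses on something with over 40 N, if the wrist force passes 120 N, or if a joint passes its speed limit or range.

## Working session

There is one attempt and no reset: what is moved stays moved. The work goes in short steps, Python scripts to look and compute and a tool call to move; the robot and the scene stay as the last step left them, time stands still between calls to the robot, and variables do not carry over. Pictures are saved under pics/ and viewed, and the job is handed in when it is done.

Besides the shell and the picture viewer there is one more tool, called after "Emit:" in YAML: its name, and indented under it one key for each argument. carry_out: Moves the arm, as the interface text tells. Its arguments: {"type":"object","properties":{"commands":{"type":"string"},"grip_force":{"type":"number"}},"required":["commands"]}

```bash
ls; mkdir -p pics; python3 - <<'E'
from rig import robot
import cv2
for n in ("scene","top"):
    f=robot.grab_frame(n); cv2.imwrite(f"pics/{n}0.png",f[:,:,::-1])
    c=robot.get_calibration(n); print(n,c)
s=robot.read_state(); print(s)
E
```

```text
pics
scene {'fx': 377.41796134088764, 'fy': 377.41796134088764, 'cx': 322.80658171762076, 'cy': 197.69676081126806, 'distortion': array([-0.01663649,  0.        ,  0.        ,  0.        ,  0.        ]), 'R': array([[ 0.62804174,  0.77817874,  0.00119039],
       [ 0.67762843, -0.54613762, -0.49249712],
       [-0.38260067,  0.31011539, -0.87031326]]), 't': array([-0.30250835, -0.3511407 ,  1.16470728])}
top {'fx': 480.29981745276365, 'fy': 480.29981745276365, 'cx': 322.9013056287439, 'cy': 198.01060940880103, 'distortion': array([-0.0047474,  0.       ,  0.       ,  0.       ,  0.       ]), 'R': array([[ 0.00547679, -0.99979589, -0.01944669],
       [-0.99819893, -0.00430419, -0.05983615],
       [ 0.05974024,  0.01973937, -0.99801877]]), 't': array([-0.01788119,  0.55845654,  1.31594146])}
{'t': 0.1, 'qpos': array([-1.44732184e+00,  3.78035115e-01,  7.97679481e-02,  1.27441448e+00,
        2.62828857e-05,  1.46049345e+00]), 'qd': array([-0.00221114, -0.0025671 ,  0.00267082,  0.00037336, -0.00094846,
       -0.00178195]), 'joint_torque': array([ 8.16513930e-04, -4.64697683e+01,  2.70580226e+01,  1.20326062e-02,
        1.49055944e-05, -1.06999455e-06]), 'ee_pos': array([ 0.13313985, -0.55876507,  0.23043184]), 'ee_rot': array([ 0.43875145,  0.55536713, -0.43780179,  0.55443134]), 'contact_force': array([ 0.51281911,  0.38001079, -0.22055074]), 'ft_torque': array([-0.01057721,  0.04784825, -0.01540766]), 'width': 0.9979176694194424}
```

View pics/top0.png

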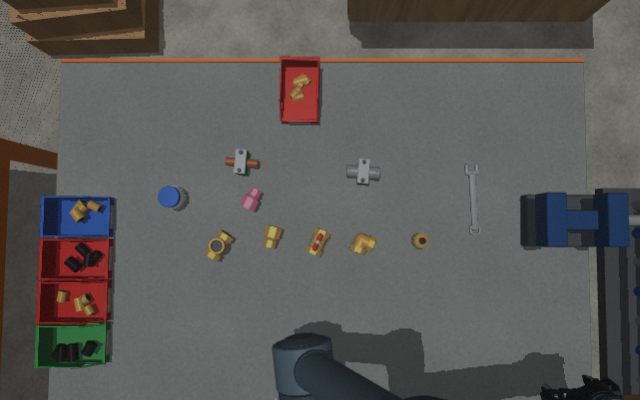

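View pics/scene0.png

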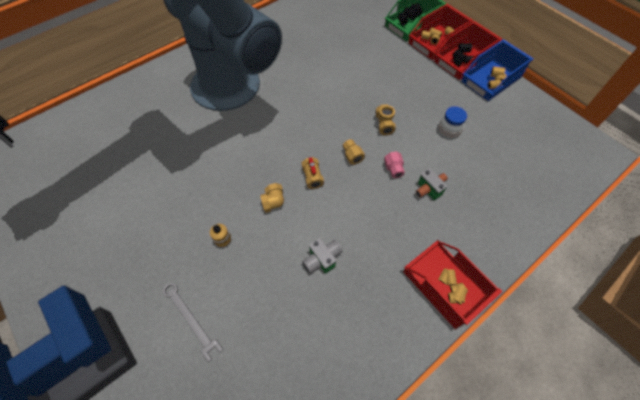

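Top view: thin copper pipe at about (241,162), thick steel pipe at (363,172). Tee (219,246), reducer (273,237), valve (318,242), elbow (363,243) and vent (421,240). The pink decoy is at (252,200). I'll enlarge these.

```bash
python3 - <<'E'
import cv2
t=cv2.imread("pics/top0.png"); s=cv2.imread("pics/scene0.png")
def crop(im,x0,y0,w,h,k,name):
    c=cv2.resize(im[y0:y0+h,x0:x0+w],None,fx=k,fy=k,interpolation=cv2.INTER_CUBIC)
    for i in range(0,w,10):
        cv2.putText(c,str(x0+i),(i*k,8),0,.3,(255,255,255),1); cv2.line(c,(i*k,10),(i*k,14),(255,255,255),1)
    for j in range(0,h,10):
        cv2.putText(c,str(y0+j),(0,j*k+4),0,.3,(255,255,255),1); cv2.line(c,(18,j*k),(22,j*k),(255,255,255),1)
    cv2.imwrite(name,c)
crop(t,200,220,80,50,10,"pics/a.png")
crop(t,290,220,80,50,10,"pics/b.png")
crop(t,390,220,50,40,10,"pics/c.png")
crop(t,215,140,80,60,10,"pics/d.png")
crop(t,325,140,70,60,10,"pics/e.png")
E
```

```text
(no output)
```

View pics/a.png

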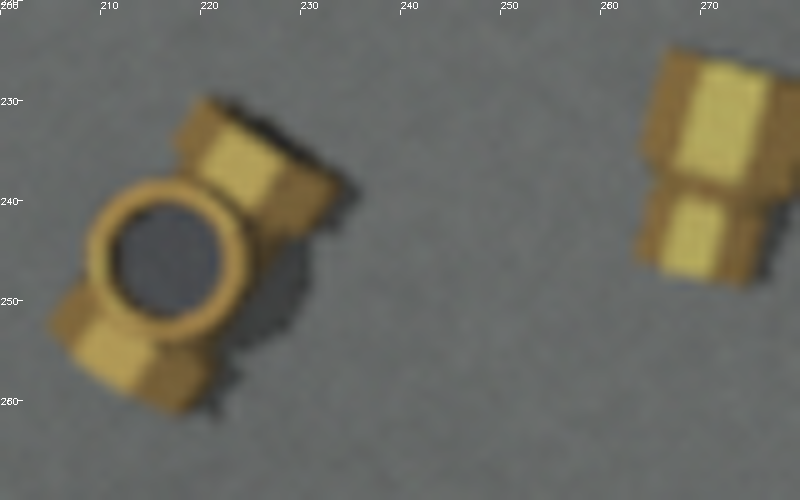

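View pics/b.png

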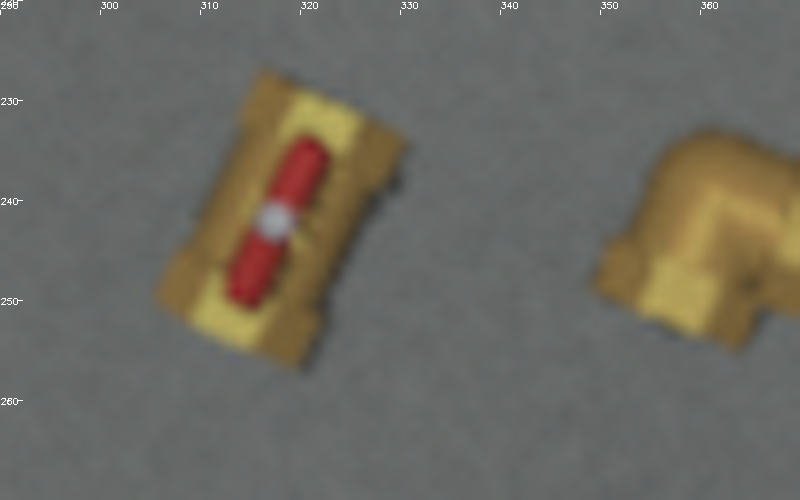

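View pics/c.png

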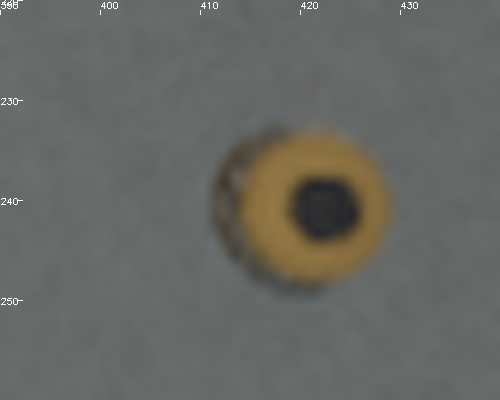

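View pics/d.png

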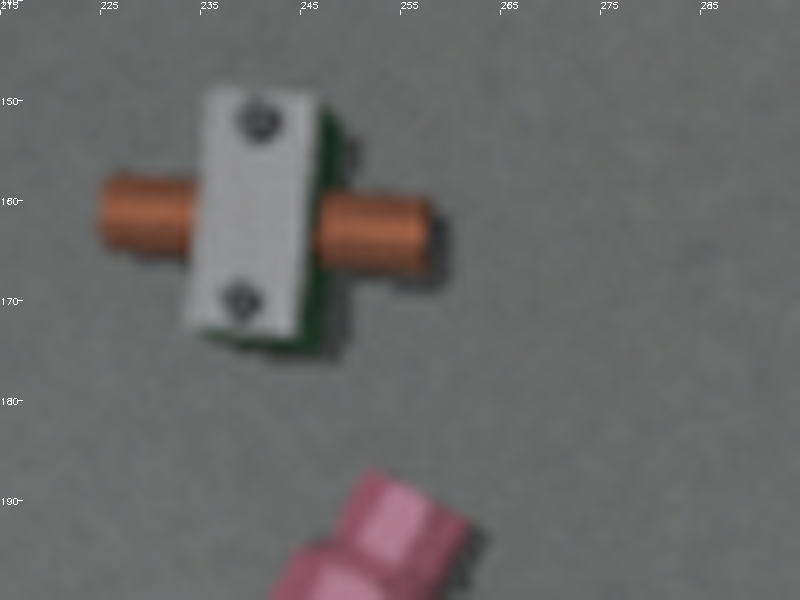

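View pics/e.png

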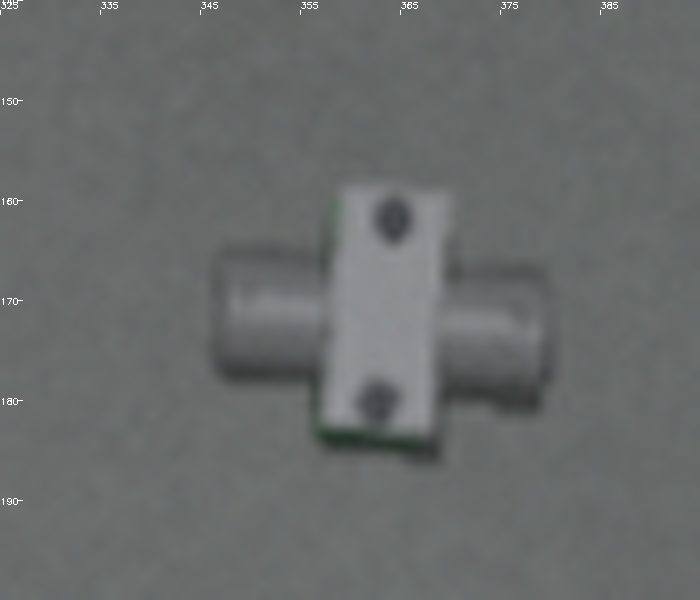

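```bash
cat > h.py <<'E'
from rig import robot
import cv2, numpy as np
from scipy.spatial.transform import Rotation as Ro
def back(n,uv,z):
    c=robot.get_calibration(n); K=np.array([[c['fx'],0,c['cx']],[0,c['fy'],c['cy']],[0,0,1]])
    p=cv2.undistortPoints(np.array(uv,float).reshape(1,1,2),K,c['distortion'])[0,0]
    R=np.array(c['R']);o=-R.T@c['t'];d=R.T@np.array([p[0],p[1],1]); return o+d*(z-o[2])/d[2]
def proj(n,X):
    c=robot.get_calibration(n); K=np.array([[c['fx'],0,c['cx']],[0,c['fy'],c['cy']],[0,0,1]])
    return cv2.projectPoints(np.array(X,float).reshape(-1,3),cv2.Rodrigues(np.array(c['R']))[0],np.array(c['t']),K,c['distortion'])[0][:,0]
def crop(im,x0,y0,w,h,k,name):
    c=cv2.resize(im[y0:y0+h,x0:x0+w],None,fx=k,fy=k,interpolation=cv2.INTER_CUBIC)
    for i in range(0,w,10):
        cv2.putText(c,str(x0+i),(i*k,8),0,.3,(255,255,255),1); cv2.line(c,(i*k,10),(i*k,14),(255,255,255),1)
    for j in range(0,h,10):
        cv2.putText(c,str(y0+j),(0,j*k+4),0,.3,(255,255,255),1); cv2.line(c,(18,j*k),(22,j*k),(255,255,255),1)
    cv2.imwrite(name,c)
E
python3 - <<'E'
from h import *
np.set_printoptions(precision=4,suppress=True)
def b(x0,y0,p,z): return back("top",(x0+p[0]/10-.45,y0+p[1]/10-.45),z)
L={}
for nm,o,p,z in [("tee mouth",(200,220),(169,261),.06),("tee colA",(200,220),(243,166),.044),("tee colB",(200,220),(115,352),.044),
 ("red wide end",(200,220),(740,68),.044),("red junc",(200,220),(702,180),.044),("red narrow end",(200,220),(686,275),.038),
 ("valve pivot",(290,220),(275,220),.062),("valve hA",(290,220),(313,143),.062),("valve hB",(290,220),(243,303),.062),
 ("vent cap",(390,220),(325,209),.072),("vent body",(390,220),(317,207),.054),
 ("thin clamp",(215,140),(251,211),.052),("thin L",(215,140),(102,211),.022),("thin R",(215,140),(432,235),.022),
 ("thick clamp",(325,140),(387,311),.052),("thick L",(325,140),(215,312),.022),("thick R",(325,140),(548,333),.022)]:
    L[nm]=b(*o,p,z); print(nm,L[nm],np.hypot(*L[nm][:2]))
d=L["thin clamp"]-L["thick clamp"];print(np.linalg.norm(d),d)
for a,c in[("tee colA","tee colB"),("red wide end","red narrow end"),("valve hA","valve hB"),("thin R","thin L"),("thick R","thick L")]:
    v=L[c]-L[a];print(a,np.linalg.norm(v[:2]),np.degrees(np.arctan2(v[1],v[0])),(L[a]+L[c])/2)
print("line",np.degrees(np.arctan2(d[1],d[0])))
print(proj("scene",[L["tee mouth"],L["valve pivot"],L["vent cap"],L["thin clamp"],L["thick clamp"]]))
s=robot.read_state();print(Ro.from_quat(s['ee_rot']).as_matrix())
im=cv2.imread("pics/scene0.png");crop(im,200,90,260,190,3,"pics/f.png")
E
```

```text
tee mouth [0.4268 0.2686 0.06  ] 0.5043088930549154
tee colA [0.452  0.2528 0.044 ] 0.5178607885928522
tee colB [0.4015 0.2868 0.044 ] 0.49337746174233454
red wide end [0.4793 0.1178 0.044 ] 0.4935590882052521
red junc [0.4489 0.1278 0.044 ] 0.46676990577027416
red narrow end [0.423  0.1326 0.038 ] 0.44332105159898466
valve pivot [ 0.4395 -0.0011  0.062 ] 0.4394800758096249
valve hA [ 0.46   -0.0111  0.062 ] 0.4601432524112458
valve hB [0.4174 0.0073 0.062 ] 0.41746340192164444
vent cap [ 0.4443 -0.2781  0.072 ] 0.5242011178323767
vent body [ 0.4444 -0.2793  0.054 ] 0.5248739842899317
thin clamp [0.6573 0.2114 0.052 ] 0.6905032729496167
thin L [0.6614 0.259  0.022 ] 0.7102630686565246
thin R [0.6549 0.1666 0.022 ] 0.6757501203993145
thick clamp [ 0.631  -0.1246  0.052 ] 0.6432230164236643
thick L [ 0.6341 -0.079   0.022 ] 0.6390274007184239
thick R [ 0.6286 -0.171   0.022 ] 0.6514365005849279
0.33706343001719763 [0.0263 0.336  0.    ]
tee colA 0.06085110472723839 146.06276285453927 [0.4267 0.2698 0.044 ]
red wide end 0.05818411224759352 165.26269267009116 [0.4512 0.1252 0.041 ]
valve hA 0.04641495980159579 156.6386829838015 [ 0.4387 -0.0019  0.062 ]
thin R 0.09259443883719244 85.98916091886693 [0.6581 0.2128 0.022 ]
thick R 0.09220642255055489 86.55587261467572 [ 0.6314 -0.125   0.022 ]
line 85.52406922476636
[[386.565  110.7482]
 [311.8871 164.3439]
 [215.9546 227.2787]
 [433.788  178.8111]
 [321.4117 251.1484]]
[[-0.0002  0.9728  0.2317]
 [ 0.0019  0.2317 -0.9728]
 [-1.      0.0002 -0.0019]]
```

View pics/f.png

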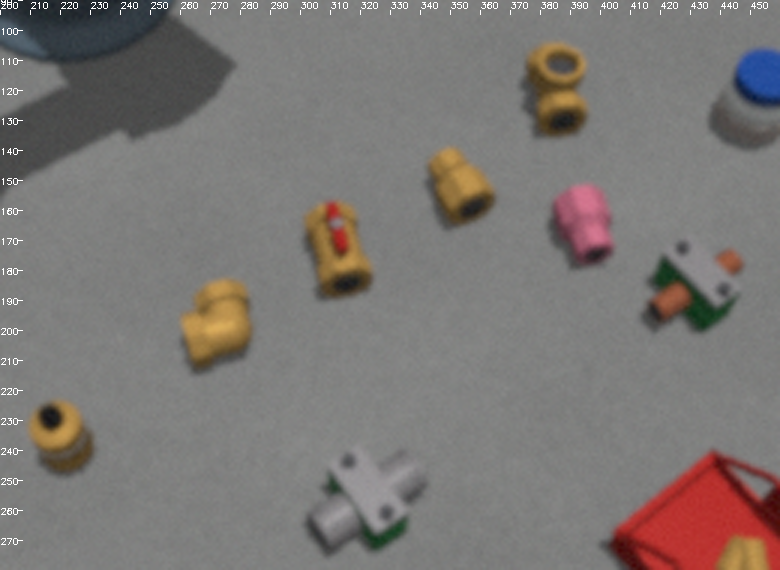

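Both cameras agree to about 1 px and the pipe spacing comes out at 337 mm (338 given). The line direction is 85.5°. I'll go to the valve first.

```bash
cat >> h.py <<'E'
M0=np.array([.631,-.1246]);U=np.array([.0262,.336]);U=U/np.linalg.norm(U)
def on_line(d): return M0+U*d
def to(x,y,z,phi):
    s=robot.read_state(); R=Ro.from_quat(s['ee_rot']); p=s['ee_pos']
    c,n=np.cos(np.radians(phi)),np.sin(np.radians(phi))
    T=Ro.from_matrix(np.array([[0,-n,c],[0,c,n],[-1,0,0]]))
    print("t",round(s['t'],2),"pos",p.round(4),"w",round(s['width'],3),"F",np.round(s['contact_force'],1))
    print("shift mm",(1000*R.inv().apply(np.array([x,y,z])-p)).round(1),"rot deg",np.degrees((R.inv()*T).as_rotvec()).round(2))
E
python3 - <<'E'
from h import *
to(.4393,-.0012,.15,66)
E
```

```text
t 0.1 pos [ 0.1331 -0.5588  0.2304] w 0.998 F [ 0.5  0.4 -0.2]
shift mm [  81.4  427.  -471.3] rot deg [-1.4261e+02 -3.0000e-02 -1.4000e-01]
```

Emit:
carry_out:
  commands: "0 0.427 -0.471 -142.6 0 0 -0.5; 0 0.427 -0.471 -142.6 0 0 -0.5; 0 0.427 -0.471 -142.6 0 0 -0.5; 0 0.427 -0.471 -142.6 0 0 -0.5; 0 0.427 -0.471 -142.6 0 0 -0.5; 0 0.427 -0.471 -142.6 0 0 -0.5; 0 0.427 -0.471 -142.6 0 0 -0.5; 0 0.427 -0.471 -142.6 0 0 -0.5; 0 0.427 -0.471 -142.6 0 0 -0.5; 0 0.427 -0.471 -142.6 0 0 -0.5"
  grip_force: 50

```text
t: 1.1
ee_pos: [0.3744, -0.1192, 0.2312]
ee_rot: [-0.06, 0.705, 0.06, 0.705]
contact_force: [1.1, -1.6, -0.3]
width: 0.748
```

```bash
python3 - <<'E'
from h import *
to(.4393,-.0012,.12,66)
E
```

```text
t 1.1 pos [ 0.3744 -0.1192  0.2312] w 0.748 F [ 1.1 -1.6 -0.3]
shift mm [111.2 105.5  83.8] rot deg [-5.633e+01 -0.000e+00  1.000e-02]
```

Emit:
carry_out:
  commands: "0.11 0.105 0.083 -56.3 0 0 -0.5; 0.11 0.105 0.083 -56.3 0 0 -0.5; 0.11 0.105 0.083 -56.3 0 0 -0.5; 0.11 0.105 0.083 -56.3 0 0 -0.5; 0.11 0.105 0.083 -56.3 0 0 -0.5; 0.11 0.105 0.083 -56.3 0 0 -0.5; 0.11 0.105 0.083 -56.3 0 0 -0.5; 0.11 0.105 0.083 -56.3 0 0 -0.5; 0.11 0.105 0.083 -56.3 0 0 -0.5; 0.11 0.105 0.083 -56.3 0 0 -0.5"

```text
t: 2.1
ee_pos: [0.4388, -0.0042, 0.1212]
ee_rot: [-0.383, 0.595, 0.383, 0.594]
contact_force: [0.0, -1.1, -0.7]
width: 0.753
```

```bash
python3 - <<'E'
from h import *
to(.4393,-.0012,.006,66)
f=robot.grab_frame("top")[:,:,::-1]; crop(f,280,200,80,60,10,"pics/g.png")
E
```

```text
t 2.1 pos [ 0.4388 -0.0042  0.1212] w 0.753 F [ 0.  -1.1 -0.7]
shift mm [115.2   0.8   3. ] rot deg [-0.44 -0.01 -0.01]
```

View pics/g.png

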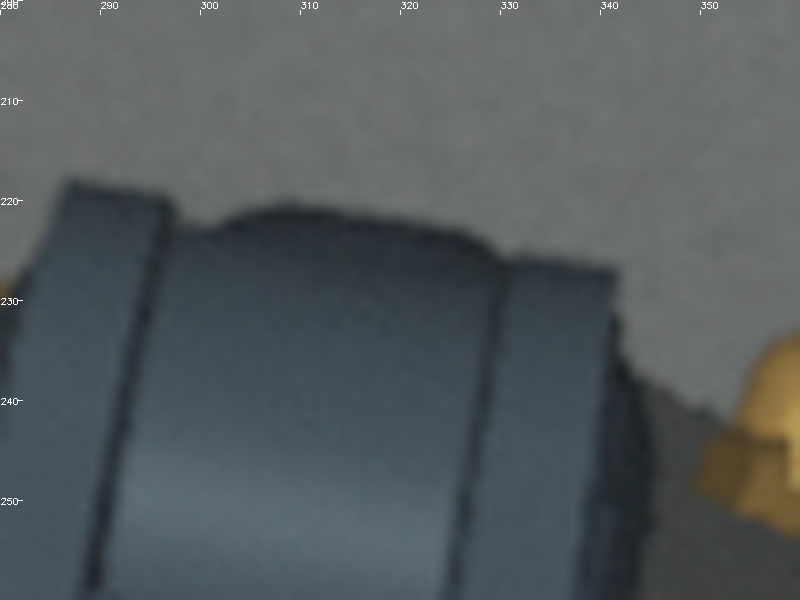

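The arm hides the valve at about (318,242) from the top camera, so I'm descending on the measured position.

Emit:
carry_out:
  commands: "0.04 0.001 0.003 -0.4 0 0 -0.5; 0.08 0.001 0.003 -0.4 0 0 -0.5; 0.1 0.001 0.003 -0.4 0 0 -0.5; 0.115 0.001 0.003 -0.4 0 0 -0.5; 0.115 0.001 0.003 -0.4 0 0 -0.5; 0.115 0.001 0.003 -0.4 0 0 1; 0.115 0.001 0.003 -0.4 0 0 1; 0.115 0.001 0.003 -0.4 0 0 1; 0.115 0.001 0.003 -0.4 0 0 1; 0.115 0.001 0.003 -0.4 0 0 1"

```text
t: 3.15
ee_pos: [0.4403, -0.0012, 0.0075]
ee_rot: [-0.386, 0.592, 0.385, 0.593]
contact_force: [-1.9, 0.6, 6.4]
width: 0.451
```

```bash
python3 - <<'E'
from h import *
print(on_line(91),on_line(.091),on_line(.175),on_line(.253))
v=on_line(.091);to(*v,.15,-4.5)
E
```

```text
[ 7.70535886 90.60000221] [ 0.63807436 -0.0338754 ] [0.64460454 0.04987039] [0.65066827 0.12763433]
t 3.15 pos [ 0.4403 -0.0012  0.0075] w 0.451 F [-1.9  0.6  6.4]
shift mm [-142.1 -194.3   50.6] rot deg [70.53  0.09  0.09]
```

Gripped: opening is about 38–40 mm. Lift and carry.

Emit:
carry_out:
  commands: "-0.04 0 0 0 0 0 1; -0.08 0 0 0 0 0 1; -0.1 -0.194 0.0506 70.5 0 0 1; -0.1 -0.194 0.0506 70.5 0 0 1; -0.1 -0.194 0.0506 70.5 0 0 1; -0.1 -0.194 0.0506 70.5 0 0 1; -0.1 -0.194 0.0506 70.5 0 0 1; -0.1 -0.194 0.0506 70.5 0 0 1; -0.1 -0.194 0.0506 70.5 0 0 1; -0.1 -0.194 0.0506 70.5 0 0 1"

```text
t: 4.15
ee_pos: [0.6367, -0.0335, 0.1056]
ee_rot: [0.019, 0.707, -0.019, 0.706]
contact_force: [-0.8, -0.9, -3.4]
width: 0.453
```

Emit:
carry_out:
  commands: "0 0 0 0 0 0 1; 0 0 0 0 0 0 1"

```text
t: 4.35
ee_pos: [0.6368, -0.0335, 0.106]
ee_rot: [0.016, 0.707, -0.016, 0.707]
contact_force: [-0.3, 0.4, -3.5]
width: 0.45
```

```bash
python3 - <<'E'
from h import *
v=on_line(.091);to(*v,.0075,-4.5)
f=robot.grab_frame("scene")[:,:,::-1]; crop(f,230,130,240,150,3,"pics/g2.png")
E
```

```text
t 4.35 pos [ 0.6368 -0.0335  0.106 ] w 0.45 F [-0.3  0.4 -3.5]
shift mm [98.5 -0.3  1.4] rot deg [ 1.96 -0.04  0.  ]
```

View pics/g2.png

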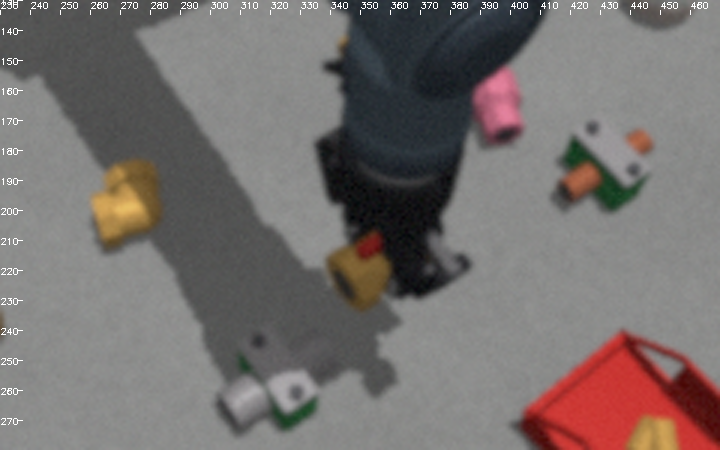

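The valve is held handle up at about (345,217). Lower it, release and lift.

Emit:
carry_out:
  commands: "0.04 0 0.0014 2 0 0 1; 0.075 0 0.0014 2 0 0 1; 0.09 0 0.0014 2 0 0 1; 0.098 0 0.0014 2 0 0 1; 0.098 0 0.0014 2 0 0 1; 0.098 0 0.0014 2 0 0 -0.5; 0.098 0 0.0014 2 0 0 -0.5; 0.098 0 0.0014 2 0 0 -0.5; 0.03 0 0.0014 2 0 0 -0.5; -0.02 0 0.0014 2 0 0 -0.5"

```text
t: 5.4
ee_pos: [0.637, -0.0334, 0.108]
ee_rot: [0.029, 0.708, -0.029, 0.705]
contact_force: [1.3, 0.3, -0.0]
width: 0.749
```

```bash
python3 - <<'E'
from h import *
to(.4267,.2690,.15,56)
E
```

```text
t 5.4 pos [ 0.637  -0.0334  0.108 ] w 0.749 F [ 1.3  0.3 -0. ]
shift mm [ -41.   284.2 -234.5] rot deg [-60.7   -0.19  -0.13]
```

Emit:
carry_out:
  commands: "-0.041 0.284 -0.234 -60.6 0 0 -0.5; -0.041 0.284 -0.234 -60.6 0 0 -0.5; -0.041 0.284 -0.234 -60.6 0 0 -0.5; -0.041 0.284 -0.234 -60.6 0 0 -0.5; -0.041 0.284 -0.234 -60.6 0 0 -0.5; -0.041 0.284 -0.234 -60.6 0 0 -0.5; -0.041 0.284 -0.234 -60.6 0 0 -0.5; -0.041 0.284 -0.234 -60.6 0 0 -0.5; -0.041 0.284 -0.234 -60.6 0 0 -0.5; -0.041 0.284 -0.234 -60.6 0 0 -0.5"

```text
t: 6.4
ee_pos: [0.4291, 0.2689, 0.1498]
ee_rot: [-0.332, 0.624, 0.331, 0.625]
contact_force: [0.1, -0.5, -0.2]
width: 0.748
```

Emit:
carry_out:
  commands: "0 0 0 0 0 0 -0.5; 0 0 0 0 0 0 -0.5"

```text
t: 6.6
ee_pos: [0.4294, 0.2677, 0.1491]
ee_rot: [-0.331, 0.625, 0.331, 0.625]
contact_force: [0.4, -0.1, 0.2]
width: 0.748
```

```bash
python3 - <<'E'
from h import *
to(.4267,.2690,.030,56)
f=robot.grab_frame("top")[:,:,::-1]; crop(f,190,130,200,130,4,"pics/g3.png")
E
```

```text
t 6.6 pos [0.4294 0.2677 0.1491] w 0.748 F [ 0.4 -0.1  0.2]
shift mm [119.1   3.   -0.4] rot deg [-0.23 -0.01  0.01]
```

View pics/g3.png

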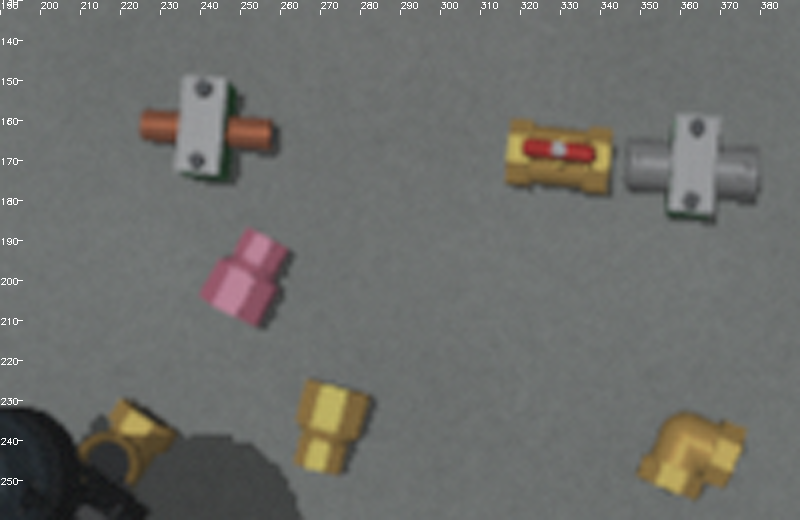

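The valve lies in line with the thick pipe, its hub at (329,166). Now grasp the tee.

Emit:
carry_out:
  commands: "0.04 0.003 0 0 0 0 -0.5; 0.08 0.003 0 0 0 0 -0.5; 0.105 0.003 0 0 0 0 -0.5; 0.119 0.003 0 0 0 0 -0.5; 0.119 0.003 0 0 0 0 -0.5; 0.119 0.003 0 0 0 0 1; 0.119 0.003 0 0 0 0 1; 0.119 0.003 0 0 0 0 1; 0.119 0.003 0 0 0 0 1; 0.119 0.003 0 0 0 0 1"

```text
t: 7.65
ee_pos: [0.4273, 0.2705, 0.0313]
ee_rot: [-0.332, 0.624, 0.331, 0.625]
contact_force: [-0.0, -2.4, 5.3]
width: 0.495
```

```bash
python3 - <<'E'
from h import *
b=lambda p,z:back("top",(190+p[0]/4-.375,130+p[1]/4-.375),z)
def rel(P): d=P[:2]-M0; print(P, "along",d@U,"side",d@np.array([U[1],-U[0]]))
rel(b((558,148),.062)); rel(b((528,146),.062)); rel(b((590,152),.062))
v=on_line(.175);to(*v,.16,-4.5)
E
```

```text
[ 0.64044749 -0.03232383  0.062     ] along 0.0927313604444175 side 0.0022453273447954575
[ 0.6417392  -0.01214094  0.062     ] along 0.11295358686437999 side 0.001964109456733974
[ 0.63780929 -0.05384063  0.062     ] along 0.07107458158271032 side 0.0012878316278622946
t 7.65 pos [0.4273 0.2705 0.0313] w 0.495 F [-0.  -2.4  5.3]
shift mm [-128.2 -303.9  -60.5] rot deg [6.037e+01 1.300e-01 6.000e-02]
```

Emit:
carry_out:
  commands: "-0.05 0 0 0 0 0 1; -0.1 0 0 0 0 0 1; -0.1 -0.304 -0.06 60.4 0 0 1; -0.1 -0.304 -0.06 60.4 0 0 1; -0.1 -0.304 -0.06 60.4 0 0 1; -0.1 -0.304 -0.06 60.4 0 0 1; -0.1 -0.304 -0.06 60.4 0 0 1; -0.1 -0.304 -0.06 60.4 0 0 1; -0.1 -0.304 -0.06 60.4 0 0 1; -0.1 -0.304 -0.06 60.4 0 0 1"

```text
t: 8.65
ee_pos: [0.6449, 0.0483, 0.1287]
ee_rot: [0.029, 0.707, -0.029, 0.706]
contact_force: [-0.6, -0.4, -4.8]
width: 0.489
```

Emit:
carry_out:
  commands: "0 0 0 0 0 0 1; 0 0 0 0 0 0 1; 0 0 0 0 0 0 1"

```text
t: 8.95
ee_pos: [0.6431, 0.0515, 0.1302]
ee_rot: [0.027, 0.707, -0.027, 0.706]
contact_force: [0.2, -0.4, -3.9]
width: 0.494
```

```bash
python3 - <<'E'
from h import *
v=on_line(.176);to(*v,.0313,-4.5)
f=robot.grab_frame("scene")[:,:,::-1]; crop(f,230,130,240,150,3,"pics/g4.png")
E
```

```text
t 8.95 pos [0.6431 0.0515 0.1302] w 0.494 F [ 0.2 -0.4 -3.9]
shift mm [98.9 -0.5  1.7] rot deg [ 0.15 -0.06 -0.01]
```

View pics/g4.png

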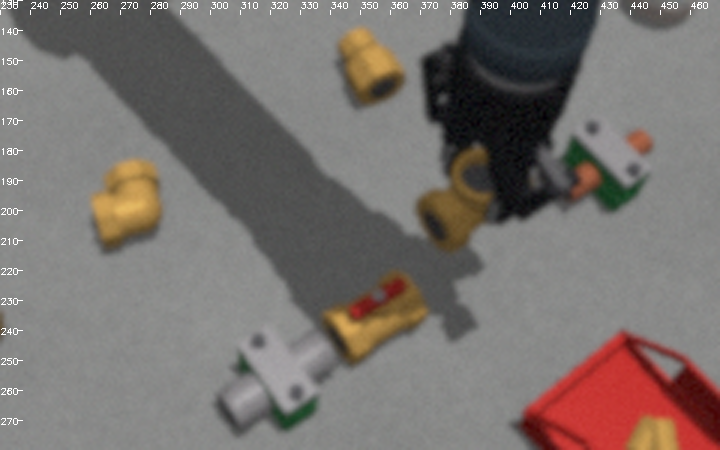

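```bash
python3 - <<'E'
from h import *
p=np.array([.6425,.0520]);
for q,z in [(p,.159),(p-U*.038,.121),(p+U*.038,.121)]:
    r=proj("scene",[*q,z])[0]; print((r-[230,130])*3)
f=robot.grab_frame("scene")[:,:,::-1]; crop(f,360,165,60,60,10,"pics/g5.png")
E
```

```text
[479.65683904 171.17000493]
[430.81883089 223.7262433 ]
[511.29210396 172.87035249]
```

View pics/g5.png

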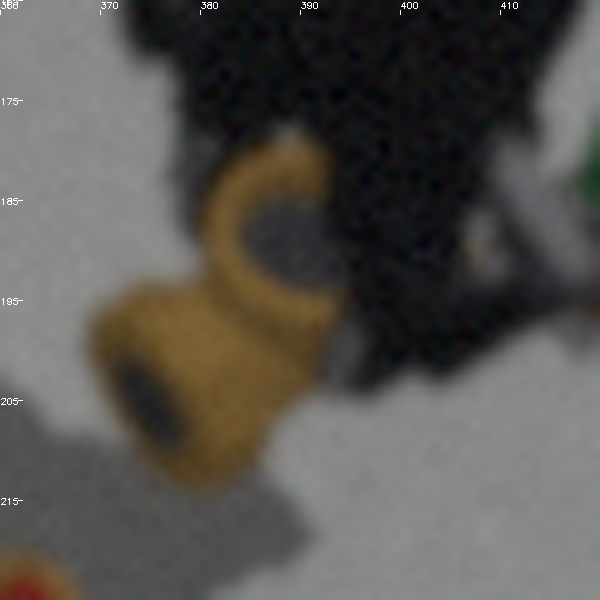

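The end bore is within 1 px of the level prediction, so the tee hangs level. Lower it and release.

Emit:
carry_out:
  commands: "0.04 0 0.0015 0 0 0 1; 0.075 0 0.0015 0 0 0 1; 0.09 0 0.0015 0 0 0 1; 0.0985 0 0.0015 0 0 0 1; 0.0985 0 0.0015 0 0 0 1; 0.0985 0 0.0015 0 0 0 -0.5; 0.0985 0 0.0015 0 0 0 -0.5; 0.0985 0 0.0015 0 0 0 -0.5; 0.05 0 0.0015 0 0 0 -0.5; 0 0 0.0015 0 0 0 -0.5"

```text
t: 10.05
ee_pos: [0.6441, 0.0501, 0.1299]
ee_rot: [0.028, 0.708, -0.028, 0.705]
contact_force: [2.0, 0.0, -0.3]
width: 0.75
```

```bash
python3 - <<'E'
from h import *
# reducer grasp point: middle of the wide flat
a=np.array([.4793,.1178]);d=np.array([np.cos(np.radians(165.3)),np.sin(np.radians(165.3))])
print(a+.015*d, a+.029*d)
g=np.array([.4512,.1252])-.014*d; print(g)
to(*g,.12,75.3)
E
```

```text
[0.46479098 0.12160637] [0.45124924 0.12515898]
[0.46474175 0.12164739]
t 10.05 pos [0.6441 0.0501 0.1299] w 0.75 F [ 2.   0.  -0.3]
shift mm [  10.6   57.3 -184.4] rot deg [-79.81  -0.21  -0.15]
```

Emit:
carry_out:
  commands: "0 0.057 -0.184 -79.8 0 0 -0.5; 0 0.057 -0.184 -79.8 0 0 -0.5; 0 0.057 -0.184 -79.8 0 0 -0.5; 0 0.057 -0.184 -79.8 0 0 -0.5; 0 0.057 -0.184 -79.8 0 0 -0.5; 0 0.057 -0.184 -79.8 0 0 -0.5; 0 0.057 -0.184 -79.8 0 0 -0.5; 0 0.057 -0.184 -79.8 0 0 -0.5; 0 0.057 -0.184 -79.8 0 0 -0.5; 0 0.057 -0.184 -79.8 0 0 -0.5"

```text
t: 11.05
ee_pos: [0.4674, 0.1214, 0.131]
ee_rot: [-0.433, 0.559, 0.433, 0.56]
contact_force: [0.2, -0.2, -0.0]
width: 0.749
```

Emit:
carry_out:
  commands: "0 0 0 0 0 0 -0.5; 0 0 0 0 0 0 -0.5"

```text
t: 11.25
ee_pos: [0.4672, 0.1214, 0.1307]
ee_rot: [-0.432, 0.56, 0.431, 0.56]
contact_force: [-0.5, -0.1, 0.3]
width: 0.745
```

```bash
python3 - <<'E'
from h import *
to(.4647,.1216,.006,75.3)
f=robot.grab_frame("top")[:,:,::-1]; crop(f,190,130,200,130,4,"pics/g6.png")
E
```

```text
t 11.25 pos [0.4672 0.1214 0.1307] w 0.745 F [-0.5 -0.1  0.3]
shift mm [124.7   2.6  -0.5] rot deg [-0.07  0.02  0.06]
```

View pics/g6.png

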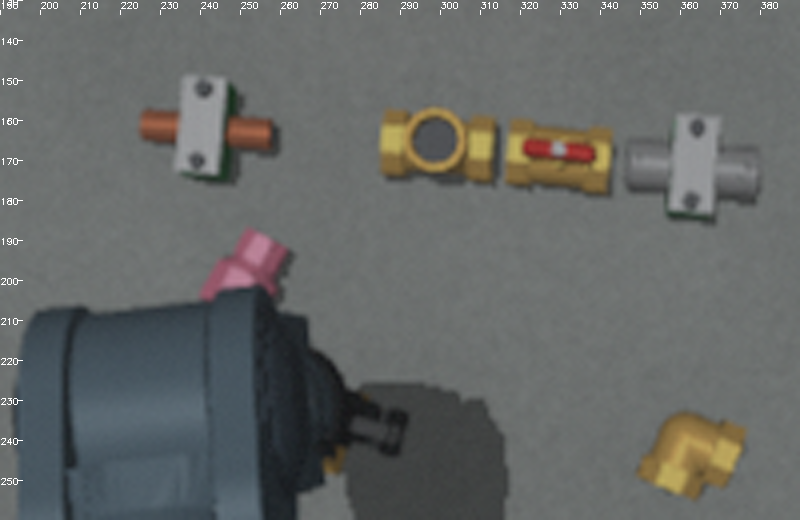

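The tee lies in line beside the valve, its mouth at (299,165). Now grasp the reducer.

Emit:
carry_out:
  commands: "0.04 0.0025 0 0 0 0 -0.5; 0.08 0.0025 0 0 0 0 -0.5; 0.11 0.0025 0 0 0 0 -0.5; 0.1245 0.0025 0 0 0 0 -0.5; 0.1245 0.0025 0 0 0 0 -0.5; 0.1245 0.0025 0 0 0 0 1; 0.1245 0.0025 0 0 0 0 1; 0.1245 0.0025 0 0 0 0 1; 0.1245 0.0025 0 0 0 0 1; 0.1245 0.0025 0 0 0 0 1"

```text
t: 12.3
ee_pos: [0.4657, 0.1221, 0.007]
ee_rot: [-0.432, 0.559, 0.431, 0.561]
contact_force: [-0.6, 0.4, 6.8]
width: 0.506
```

```bash
python3 - <<'E'
from h import *
b=lambda p,z:back("top",(190+p[0]/4-.375,130+p[1]/4-.375),z)
def rel(P): d=P[:2]-M0; print(P, "along",d@U,"side",d@np.array([U[1],-U[0]]))
rel(b((436,141),.060)); rel(b((390,143),.044)); rel(b((483,148),.044))
v=on_line(.254-.014);to(*v,.107,-4.5)
E
```

```text
[0.64519849 0.04998256 0.06      ] along 0.17515800065805073 side 0.0005834332487834565
[0.64580034 0.08256695 0.044     ] along 0.20769057166780308 side -0.001349657065008212
[0.64255607 0.01897261 0.044     ] along 0.14403647884770038 side 0.000359737295737198
t 12.3 pos [0.4657 0.1221 0.007 ] w 0.506 F [-0.6  0.4  6.8]
shift mm [ -99.5 -180.1   39.6] rot deg [79.78  0.15  0.09]
```

Emit:
carry_out:
  commands: "-0.05 0 0 0 0 0 1; -0.1 0 0 0 0 0 1; -0.1 -0.18 0.0395 79.7 0 0 1; -0.1 -0.18 0.0395 79.7 0 0 1; -0.1 -0.18 0.0395 79.7 0 0 1; -0.1 -0.18 0.0395 79.7 0 0 1; -0.1 -0.18 0.0395 79.7 0 0 1; -0.1 -0.18 0.0395 79.7 0 0 1; -0.1 -0.18 0.0395 79.7 0 0 1; -0.1 -0.18 0.0395 79.7 0 0 1"

```text
t: 13.3
ee_pos: [0.6475, 0.1143, 0.1045]
ee_rot: [-0.038, 0.707, 0.038, 0.705]
contact_force: [-0.4, 0.9, -3.1]
width: 0.501
```

```bash
python3 - <<'E'
from h import *
v=on_line(.254-.014);to(*v,.107,-4.5)
E
```

```text
t 13.3 pos [0.6475 0.1143 0.1045] w 0.501 F [-0.4  0.9 -3.1]
shift mm [-2.5  0.2  2.1] rot deg [10.67 -0.15  0.02]
```

Emit:
carry_out:
  commands: "0 0 0.002 10.7 0 0 1; 0 0 0.002 10.7 0 0 1; 0 0 0.002 10.7 0 0 1; 0 0 0.002 10.7 0 0 1"

```text
t: 13.7
ee_pos: [0.6498, 0.1146, 0.1051]
ee_rot: [0.025, 0.707, -0.026, 0.706]
contact_force: [-0.3, -1.4, -3.3]
width: 0.505
```

```bash
python3 - <<'E'
from h import *
v=on_line(.254-.014);to(*v,.007,-4.5)
f=robot.grab_frame("scene")[:,:,::-1]; crop(f,360,130,80,60,10,"pics/g7.png")
q=robot.read_state()['ee_pos'];g=q[:2]
for c,z in [(g-U*.015,.122),(g+U*.043,.122)]:
    print((proj("scene",[*c,z])[0]-[360,130])*10)
E
```

```text
t 13.7 pos [0.6498 0.1146 0.1051] w 0.505 F [-0.3 -1.4 -3.3]
shift mm [98.1  0.1  0. ] rot deg [ 0.38 -0.09  0.02]
[446.81863568 560.23478568]
[641.23158084 437.09587372]
```

View pics/g7.png

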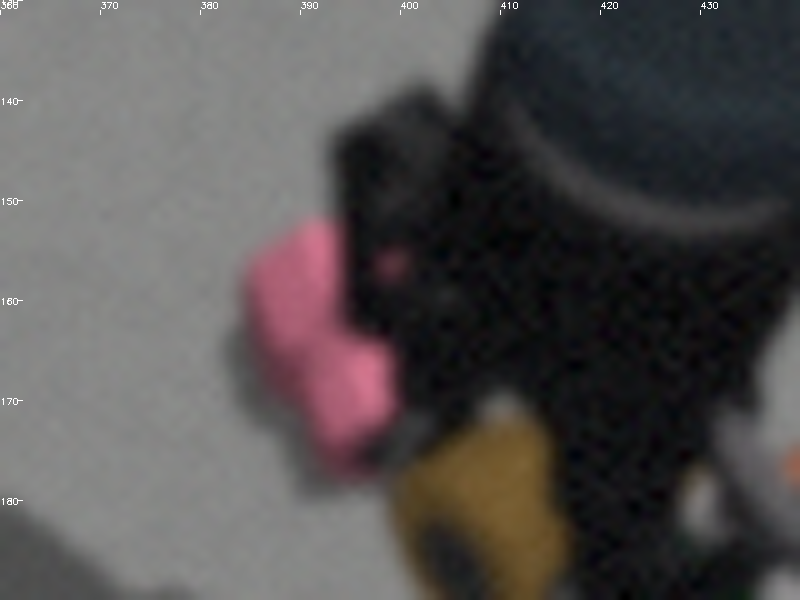

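The wide end's bore at (450,560) in the crop matches the prediction of (447,560). Lower and release.

Emit:
carry_out:
  commands: "0.04 0 0 0.4 0 0 1; 0.075 0 0 0.4 0 0 1; 0.09 0 0 0.4 0 0 1; 0.098 0 0 0.4 0 0 1; 0.098 0 0 0.4 0 0 1; 0.098 0 0 0.4 0 0 -0.5; 0.098 0 0 0.4 0 0 -0.5; 0.098 0 0 0.4 0 0 -0.5; 0.05 0 0 0.4 0 0 -0.5; 0 0 0 0.4 0 0 -0.5"

```text
t: 14.75
ee_pos: [0.6487, 0.1145, 0.1051]
ee_rot: [0.028, 0.708, -0.028, 0.705]
contact_force: [1.4, 0.7, 1.0]
width: 0.75
```

```bash
python3 - <<'E'
from h import *
to(.4444,-.2787,.15,-4.5)
E
```

```text
t 14.75 pos [0.6487 0.1145 0.1051] w 0.75 F [1.4 0.7 1. ]
shift mm [ -43.8 -408.3 -172.5] rot deg [-0.07 -0.26  0.05]
```

Emit:
carry_out:
  commands: "-0.044 0 0 0 0 0 -0.5; -0.044 -0.408 -0.1725 0 0 0 -0.5; -0.044 -0.408 -0.1725 0 0 0 -0.5; -0.044 -0.408 -0.1725 0 0 0 -0.5; -0.044 -0.408 -0.1725 0 0 0 -0.5; -0.044 -0.408 -0.1725 0 0 0 -0.5; -0.044 -0.408 -0.1725 0 0 0 -0.5; -0.044 -0.408 -0.1725 0 0 0 -0.5; -0.044 -0.408 -0.1725 0 0 0 -0.5; -0.044 -0.408 -0.1725 0 0 0 -0.5"

```text
t: 15.75
ee_pos: [0.4451, -0.2807, 0.1506]
ee_rot: [0.028, 0.706, -0.029, 0.707]
contact_force: [0.1, -0.8, 0.0]
width: 0.751
```

Emit:
carry_out:
  commands: "-0.001 -0.001 0.001 0 0 0 -0.5; 0 0 0 0 0 0 -0.5; 0 0 0 0 0 0 -0.5"

```text
t: 16.05
ee_pos: [0.4463, -0.2774, 0.1499]
ee_rot: [0.028, 0.706, -0.028, 0.707]
contact_force: [-0.1, -0.1, -0.1]
width: 0.75
```

```bash
python3 - <<'E'
from h import *
to(.4444,-.2787,.016,-4.5)
f=robot.grab_frame("top")[:,:,::-1]; crop(f,220,140,160,60,5,"pics/g8.png")
E
```

```text
t 16.05 pos [ 0.4463 -0.2774  0.1499] w 0.75 F [-0.1 -0.1 -0.1]
shift mm [133.9  -1.5  -1.8] rot deg [-0.02  0.02 -0.02]
```

View pics/g8.png

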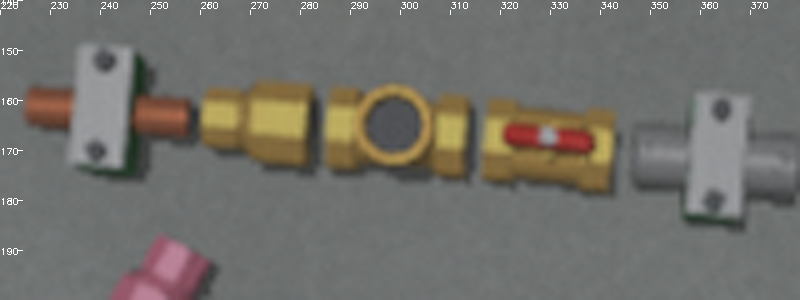

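The line is complete: reducer (267,164) with its narrow end towards the copper pipe, tee mouth (298.4,164.4), valve (329,167), with small gaps. Now grasp the vent.

Emit:
carry_out:
  commands: "0.04 -0.0015 -0.002 0 0 0 -0.5; 0.08 -0.0015 -0.002 0 0 0 -0.5; 0.115 -0.0015 -0.002 0 0 0 -0.5; 0.134 -0.0015 -0.002 0 0 0 -0.5; 0.134 -0.0015 -0.002 0 0 0 -0.5; 0.134 -0.0015 -0.002 0 0 0 1; 0.134 -0.0015 -0.002 0 0 0 1; 0.134 -0.0015 -0.002 0 0 0 1; 0.134 -0.0015 -0.002 0 0 0 1; 0.134 -0.0015 -0.002 0 0 0 1"
  grip_force: 50

```text
t: 17.1
ee_pos: [0.4452, -0.2802, 0.0174]
ee_rot: [0.028, 0.705, -0.029, 0.708]
contact_force: [1.0, 1.4, 7.7]
width: 0.455
```

```bash
python3 - <<'E'
from h import *
m=back("top",(298.4,164.4),.06);print(m)
to(*m[:2],.15,-4.5)
E
```

```text
[0.6464858  0.05060129 0.06      ]
t 17.1 pos [ 0.4452 -0.2802  0.0174] w 0.455 F [1.  1.4 7.7]
shift mm [-132.4  345.6  174.7] rot deg [-0.06  0.18  0.06]
```

Emit:
carry_out:
  commands: "-0.05 0 0 0 0 0 1; -0.1 0 0 0 0 0 1; -0.12 0.345 0.174 0 0 0 1; -0.12 0.345 0.174 0 0 0 1; -0.12 0.345 0.174 0 0 0 1; -0.12 0.345 0.174 0 0 0 1; -0.12 0.345 0.174 0 0 0 1; -0.12 0.345 0.174 0 0 0 1; -0.12 0.345 0.174 0 0 0 1; -0.12 0.345 0.174 0 0 0 1"

```text
t: 18.1
ee_pos: [0.6459, 0.0533, 0.1358]
ee_rot: [0.028, 0.706, -0.027, 0.707]
contact_force: [-0.2, -1.3, -2.0]
width: 0.455
```

```bash
python3 - <<'E'
from h import *
to(.6457,.0503,.095,-4.5)
E
```

```text
t 18.1 pos [0.6459 0.0533 0.1358] w 0.455 F [-0.2 -1.3 -2. ]
shift mm [40.8 -3.  -0. ] rot deg [ 0.03  0.04 -0.02]
```

Emit:
carry_out:
  commands: "0.03 -0.001 0 0 0 0 1; 0.035 -0.001 0 0 0 0 1; 0.035 -0.001 0 0 0 0 1; 0.035 -0.001 0 0 0 0 1"

```text
t: 18.5
ee_pos: [0.6442, 0.0485, 0.1012]
ee_rot: [0.029, 0.707, -0.029, 0.706]
contact_force: [0.4, 0.3, -1.3]
width: 0.459
```

```bash
python3 - <<'E'
from h import *
to(.6457,.0503,.095,-4.5)
f=robot.grab_frame("scene")[:,:,::-1]; crop(f,340,150,80,60,10,"pics/g9.png")
f=robot.grab_frame("top")[:,:,::-1]; crop(f,260,130,80,60,10,"pics/g10.png")
E
```

```text
t 18.5 pos [0.6442 0.0485 0.1012] w 0.459 F [ 0.4  0.3 -1.3]
shift mm [6.2 1.9 1.3] rot deg [-0.15 -0.03  0.02]
```

View pics/g9.png

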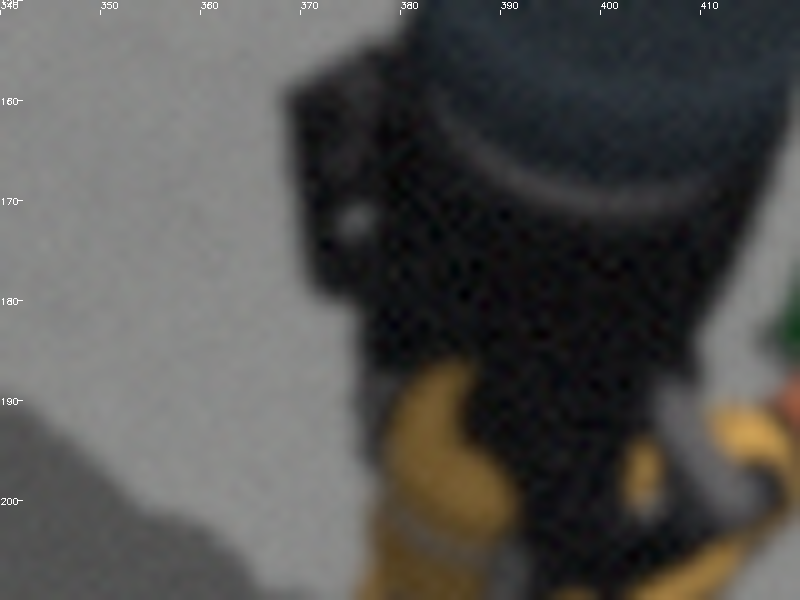

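View pics/g10.png

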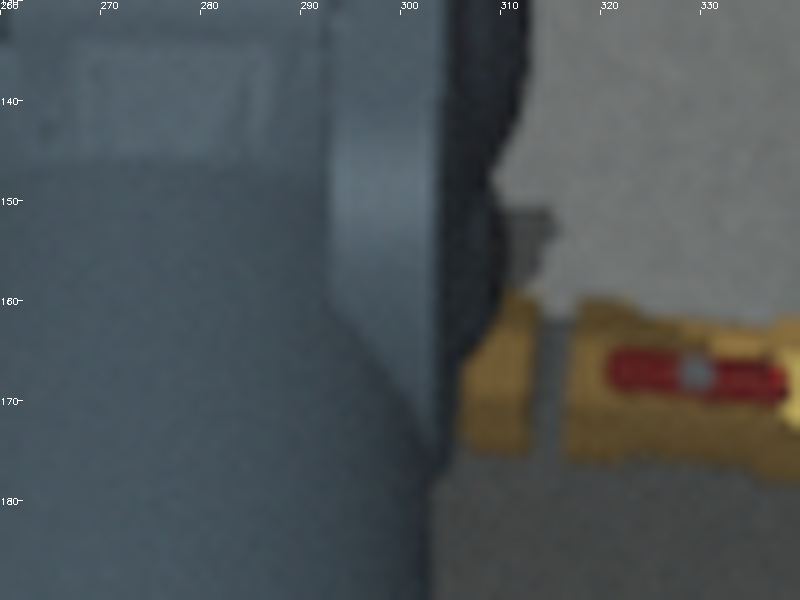

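```bash
python3 - <<'E'
from h import *
f=robot.grab_frame("scene")[:,:,::-1]; crop(f,360,180,60,50,14,"pics/g11.png")
p=robot.read_state()['ee_pos']; print(p)
E
```

```text
[0.64529206 0.0485509  0.10213088]
```

View pics/g11.png

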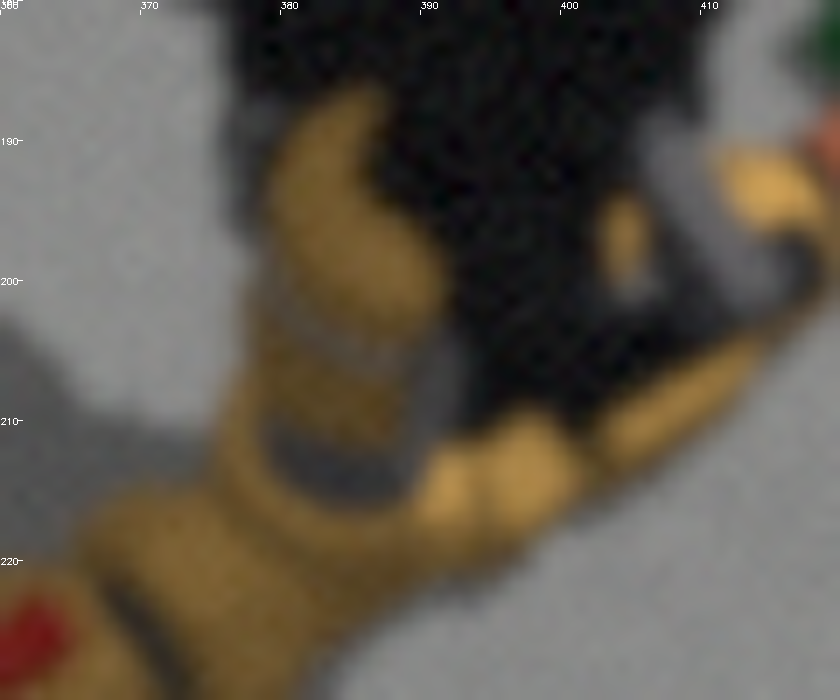

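```bash
cat > ov.py <<'E'
from h import *
import sys
tx,ty,vx,vy,fz=map(float,sys.argv[1:6])
f=robot.grab_frame("scene")[:,:,::-1]; x0,y0,k=360,180,14
c=cv2.resize(f[y0:y0+50,x0:x0+60],None,fx=k,fy=k,interpolation=cv2.INTER_CUBIC)
a=np.linspace(0,2*np.pi,60)
for x,y,z,r,col in [(tx,ty,.06,.022,(0,255,0)),(tx,ty,.06,.016,(0,255,0)),(vx,vy,fz,.013,(255,0,255)),(vx,vy,fz+.01,.020,(255,0,255))]:
    P=proj("scene",np.c_[x+r*np.cos(a),y+r*np.sin(a),0*a+z]); P=((P-[x0,y0]+.5)*k).astype(int)
    cv2.polylines(c,[P.reshape(-1,1,2)],True,col,1)
cv2.imwrite(sys.argv[6],c); print(robot.read_state()['ee_pos'])
E
python3 ov.py .6457 .0503 .6447 .0485 .0845 pics/o1.png
```

```text
[0.64529741 0.04870348 0.10206289]
```

View pics/o1.png

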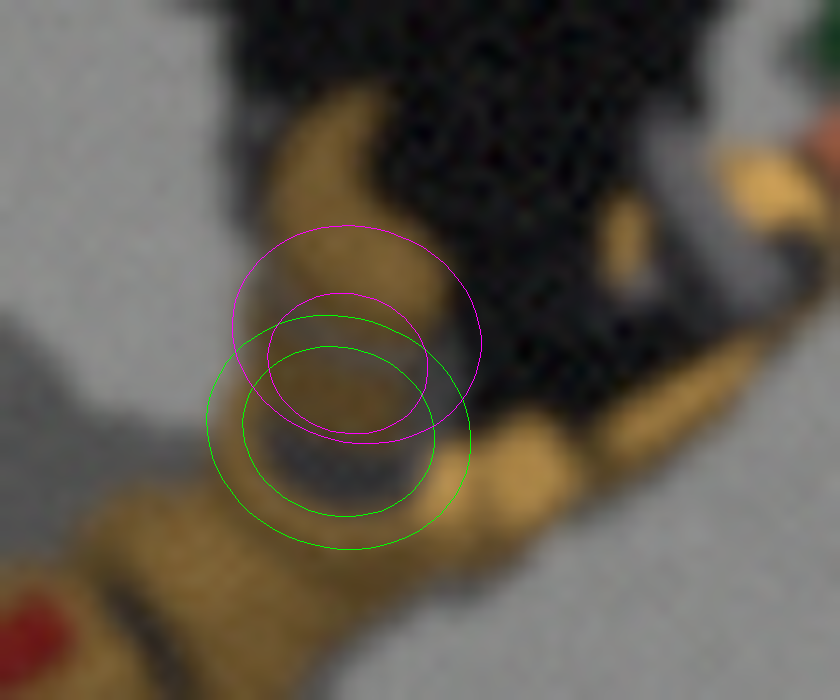

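The overlay fits within about 1 px: the tee in green, the vent body's lower edge at y ≈ 447 against 443 predicted. I'll shift 1.6 mm along the line and lower slowly.

Emit:
carry_out:
  commands: "0.01 0.0016 0.0004 0 0 0 1; 0.018 0.0016 0.0004 0 0 0 1; 0.022 0.0016 0.0004 0 0 0 1; 0.025 0.0016 0.0004 0 0 0 1; 0.028 0.0016 0.0004 0 0 0 1; 0.028 0.0016 0.0004 0 0 0 1"

```text
t: 19.3
ee_pos: [0.645, 0.051, 0.0722]
ee_rot: [0.028, 0.707, -0.028, 0.706]
contact_force: [0.4, 0.0, -2.5]
width: 0.458
```

```bash
python3 - <<'E'
from h import *
to(.6457,.0503,.0674,-4.5)
E
python3 ov.py .6457 .0503 .6457 .0503 .0567 pics/o2.png
```

```text
t 19.3 pos [0.645  0.051  0.0722] w 0.458 F [ 0.4  0.  -2.5]
shift mm [ 4.8 -0.6  0.8] rot deg [-0.07 -0.05  0.01]
[0.64516524 0.05098094 0.07258613]
```

View pics/o2.png

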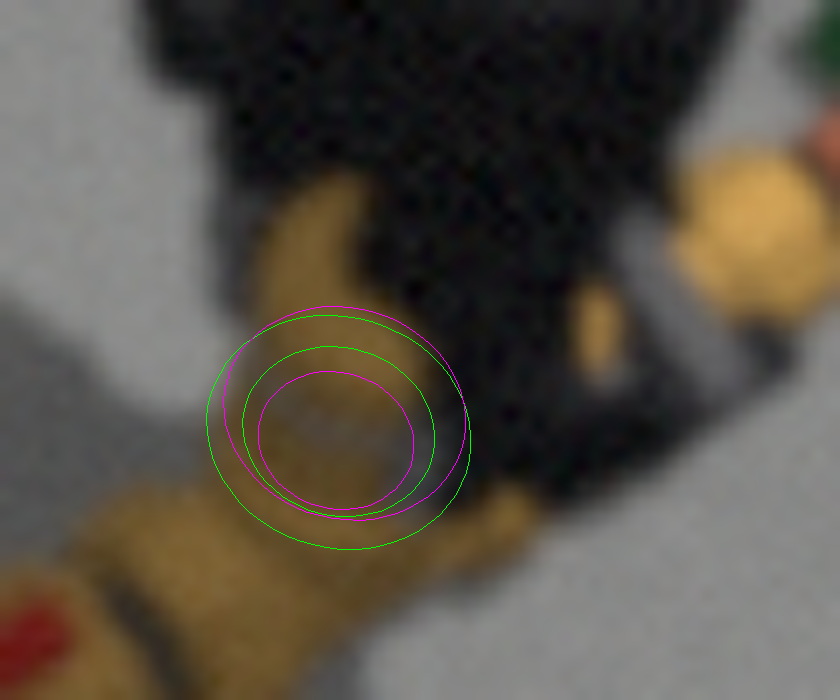

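The foot is about 5 mm into the mouth with no contact force, so the stub has gone in. Seat it.

Emit:
carry_out:
  commands: "0.002 -0.0004 0.0004 0 0 0 1; 0.004 -0.0004 0.0004 0 0 0 1; 0.0055 -0.0004 0.0004 0 0 0 1; 0.0055 -0.0004 0.0004 0 0 0 1"

```text
t: 19.75
ee_pos: [0.6459, 0.0505, 0.0675]
ee_rot: [0.028, 0.706, -0.028, 0.707]
contact_force: [-0.1, 0.1, -1.5]
width: 0.455
```

Emit:
carry_out:
  commands: "0.0005 0 0 0 0 0 1; 0.001 0 0 0 0 0 1; 0.001 0 0 0 0 0 1"

```text
t: 20.05
ee_pos: [0.6461, 0.0505, 0.0674]
ee_rot: [0.028, 0.706, -0.028, 0.707]
contact_force: [-1.2, -0.6, 5.9]
width: 0.459
```

Contact at 5.9 N: seated. Release, rise and back away.

Emit:
carry_out:
  commands: "0 0 0 0 0 0 0; 0 0 0 0 0 0 -0.5; 0 0 0 0 0 0 -0.7; 0 0 0 0 0 0 -0.7; -0.02 0 0 0 0 0 -0.7; -0.05 0 0 0 0 0 -0.7; -0.1 0 0 0 0 0 -0.7; -0.14 0 0 0 0 0 -0.7; -0.14 0 0 0 0 0 -0.7"

```text
t: 20.95
ee_pos: [0.6495, 0.0505, 0.2136]
ee_rot: [0.028, 0.702, -0.028, 0.711]
contact_force: [0.5, 0.1, 1.2]
width: 0.848
```

Emit:
carry_out:
  commands: "0 0 -0.05 0 0 0 -0.7; 0 0 -0.1 0 0 0 -0.7; 0 0 -0.15 0 0 0 -0.7; 0 0.05 -0.2 0 0 0 -0.7; 0 0.1 -0.2 0 0 0 -0.7; 0 0.15 -0.2 0 0 0 -0.7; 0 0.2 -0.2 0 0 0 -0.7; 0 0.25 -0.2 0 0 0 -0.7; 0 0.25 -0.2 0 0 0 -0.7"

```text
t: 21.85
ee_pos: [0.4657, 0.3198, 0.2054]
ee_rot: [0.027, 0.707, -0.026, 0.707]
contact_force: [0.1, -0.3, -0.1]
width: 0.853
```

```bash
python3 - <<'E'
from h import *
f=robot.grab_frame("top")[:,:,::-1]; cv2.imwrite("pics/tf.png",f); crop(f,220,140,160,60,5,"pics/h1.png")
f=robot.grab_frame("scene")[:,:,::-1]; crop(f,300,130,160,140,5,"pics/h2.png")
print(robot.read_state()['ee_pos'])
E
```

```text
[0.46579136 0.31763643 0.20527528]
```

View pics/h1.png

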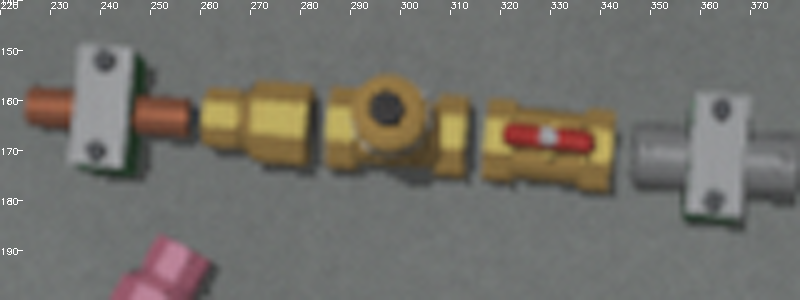

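View pics/h2.png

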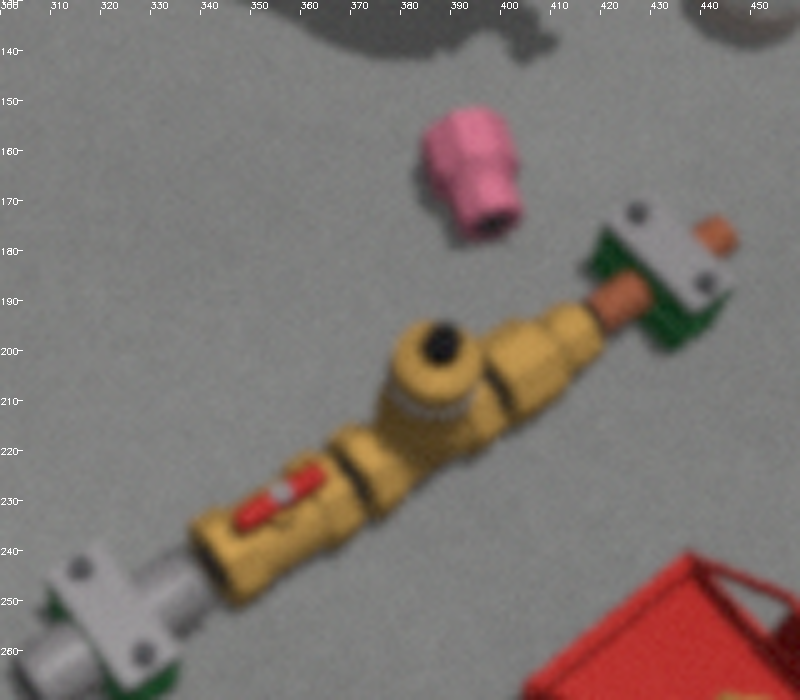

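View pics/tf.png

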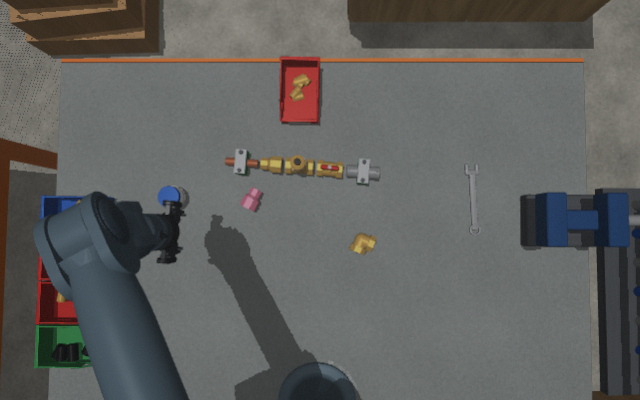

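The line and the vent on the tee look right in both views. The elbow (363,243), wrench (474,198) and tin (171,197) are unchanged. Quick numeric check.

```bash
python3 - <<'E'
from h import *
b=lambda p,z:back("top",(220+p[0]/5-.4,140+p[1]/5-.4),z)
def rel(n,P): d=P[:2]-M0; print(n,P.round(4), "along %.4f side %.4f"%(d@U,d@np.array([U[1],-U[0]])))
rel("valve",b((548,135),.062)); rel("cap",b((388,108),.122)); rel("body",b((390,112),.104))
rel("tee mouth",b((394,124),.06))
rel("teeA",b((341,124),.044)); rel("teeB",b((453,131),.044))
rel("red wide",b((310,118),.044)); rel("red narrow",b((203,114),.038))
print((proj("scene",[.6457,.0503,.122])[0]-[300,130]+.4)*5)
a=cv2.imread("pics/top0.png").astype(int);c=cv2.imread("pics/tf.png").astype(int)
for s in [(slice(225,260),slice(345,385)),(slice(155,240),slice(460,485))]: print(np.abs(a[s]-c[s]).mean())
E
```

```text
valve [ 0.6405 -0.0325  0.062 ] along 0.0925 side 0.0023
cap [0.6467 0.0493 0.122 ] along 0.1746 side 0.0021
body [0.647  0.0496 0.104 ] along 0.1749 side 0.0025
tee mouth [0.6465 0.0506 0.06  ] along 0.1759 side 0.0018
teeA [0.6485 0.0807 0.044 ] along 0.2061 side 0.0015
teeB [0.6448 0.0195 0.044 ] along 0.1447 side 0.0026
red wide [0.6517 0.0978 0.044 ] along 0.2233 side 0.0034
red narrow [0.6546 0.1574 0.038 ] along 0.2829 side 0.0016
[440.56107047 337.85806683]
7.048095238095238
7.194823529411765
```

```bash
python3 - <<'E'
from rig import robot
s=robot.read_state();print(s['t'],abs(s['qd']).max())
print(robot.sign_off())
E
```

```text
21.95 0.052853722891524714
the job is handed in; nothing more can be done
None
```

The job is handed in at about 22 s of the 109 s allowed; sign-off reports no verdict. The valve, tee (mouth up) and reducer (narrow end towards the copper pipe) lie in line between the pipes. The vent stands with its stub in the tee's mouth.

**Last checks (top camera):**
- **Position along the line:** measured from the thick pipe's middle, the valve is at about 92 mm, the tee at 176 mm and the reducer at 253 mm. That leaves gaps of roughly 11–12 mm.
- **Position across the line:** the parts are 2–3 mm off it (12 mm allowed), with angles within a few degrees.
- **Vent:** it sits within about 1–2 mm of the tee's axis. It took 5.9 N when I pressed it down to seat it, and it looks upright in both views.
- **Elbow, tin and wrench:** they appear at the same pixels as at the start. I also compared the images around the elbow and wrench; that showed a small difference of about 7 grey levels. I took it to be image noise and did not look into it. The tin was partly hidden by the arm in the last picture, so I only judged it by eye.

At hand-in the gripper was open and raised to about 0.2 m, clear of everything.

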